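# Line up a meal-box sealer's frames with a drift pin, then fit the bolt

### The job

The upper frame of the meal-box sealer hangs on one fitted bolt and has swung out of line with the lower frame. Take the slim drift pin from the holder and ease it down the empty hole nearer the robot, gently and without forcing it, until its collar sits flush on the frame; then leave it there and fit the narrower of the two round-headed bolts in the other empty hole, fully home. Let go of both and leave the wide bolt and everything else where they are.

Things in the scene. Friction and masses are not known exactly. Their poses are not given: they have to be found in the camera images.
- bed: White bench sealer, fixed. Origin on the table under the middle of its frames; x points to its white housing (90 mm high, from 135 mm on), z up. Lower aluminium frame, fixed, 30 mm thick, top at 55 mm above the table; on it the upper steel frame, 170 x 210 x 8 mm, top at 63.5 mm. The pivot (fitted bolt) is at x +65, y +85 mm. Nothing may press on the sealer with over 35 N.
- pin_square (a point): Point on the bed where the mouth of the upper frame's pin hole is when that frame is square to the bed (bed x -65, y -85, z 63.5 mm). The lower frame's pin hole (20 mm, right through) is NOT exactly below it: the lower frame is turned about the pivot by an unknown, fixed angle within 0.028 rad, so its hole lies up to 6 mm to either side, square to the line from the pivot.
- bolt_square (a point): The same for the bolt hole (bed x +65, y -85, z 63.5 mm; lower hole 14 mm, right through; its unknown offset is up to 4.8 mm). The upper and lower holes line up only at the lower frame's unknown angle, where the drift pin brings them.
- frame (a joint): Turn of the upper frame about its fitted pivot bolt, rad, counter-clockwise from above; 0 = square to the bed. It starts swung out by 0.0397 to 0.0467 (8.5 to 10 mm at the pin hole) and is stiff (about 0.7 N m, 3 N sideways at the pin hole), staying where it is left.
- pin_hole (a point): Centre of the mouth of the upper frame's pin hole (20 mm across, the empty hole nearer the robot), on the frame's top face; z up. Moves with the upper frame.
- bolt_hole (a point): Centre of the mouth of the upper frame's bolt hole (14 mm across, the empty hole on the far side next to the housing), on the frame's top face; z up. Moves with the upper frame.
- holder: Grey block 60 x 200 x 50 mm, fixed; origin under its centre. In three holes in a row along its y, 65 mm apart, stand the pin, the bolt and the wide spare bolt in any order, each resting on its collar on the block's top.
- pin_grip (a point): Drift pin, steel: place to grip it, on the axis of its slim round handle (16 mm diameter, 50 mm tall), 26 mm above the underside of its collar (29 mm diameter, 3 mm thick). The handle's top is 27 mm above this point. z along the pin, up.
- pin_tip (a point): Lower end of the drift pin, 36 mm below the underside of its collar. 3 mm diameter there, widening evenly to 19 mm at 24 mm above, then 19 mm up to the collar.
- bolt_grip (a point): Bolt to fit, steel: place to grip it, on the axis of its round head (22 mm diameter, 34 mm tall), 26 mm above the underside of its collar (32 mm diameter, 3 mm thick). z up along the bolt.
- bolt_tip (a point): Lower end of that bolt's plain shank (12 mm diameter, 6 mm at the end, bevelled over its last 5 mm), 26 mm below the underside of its collar. It has no thread: it is pushed straight in.
- spare_grip (a point): Wide spare bolt, to be left alone: point on the axis of its round head (34 mm diameter, 34 mm tall), 26 mm above the underside of its collar (40 mm diameter); its shank (16 mm) is too thick for the sealer.
- pin: The drift pin (120 g) itself; origin at the underside of its collar on its axis, z up.
- bolt: The bolt to fit (120 g) itself; origin at the underside of its collar on its axis, z up.
- meal1: Lower one of two stacked meal boxes 130 x 180 x 42 mm, left; leave alone.
- meal2: Upper meal box of that stack; leave alone.
- meal3: Single meal box, far right; leave alone.
- spray: White bottle, 60 mm diameter, 170 mm tall, upright; leave alone.
- wrench: Wrench 160 mm long lying on the table; leave alone.
- cup: White cup 70 mm diameter, 80 mm tall; leave alone.
Mind the look-alikes: they are no part of the job. What is shaped like the bolt but green is not meant.

How it is judged:
On the way, in this order (a step that is already met when the one before it is completed fails the run):
1. the drift pin is home in the pin hole, its collar flush on the upper frame, upright (z of pin in the frame of pin_hole between -0.003 and 0.002 m and horizontal distance between pin and pin_hole below 0.0025 m and angle between pin's own z axis and vertical below 0.1 rad), for 0.2 s.
2. the bolt is home in the bolt hole while the pin stays home (z of bolt in the frame of bolt_hole between -0.003 and 0.002 m and horizontal distance between bolt and bolt_hole below 0.0025 m and angle between bolt's own z axis and vertical below 0.1 rad and z of pin in the frame of pin_hole below 0.002 m), for 0.2 s.
At the end, for the whole second after the job is handed in: Drift pin and bolt both stand released and at rest in their holes of the upper frame, within 2.5 mm of the hole's centre and upright within 0.1 rad, the underside of each collar within 2 mm of the frame's top (all of step 2 and z of pin in the frame of pin_hole above -0.003 m and horizontal distance between pin and pin_hole below 0.0025 m and angle between pin's own z axis and vertical below 0.1 rad and linear speed of each of pin, bolt below 0.02 m/s); the robot touches nothing.
It fails at once if the pin is forced against the sealer (over 35 N) (contact force between pin and bed above 35 N).
It fails at once if the bolt is forced against the sealer (over 35 N) (contact force between bolt and bed above 35 N).
It fails at once if the gripper or arm pushes the sealer hard (over 35 N) (contact force between any of the fingers, the arm and bed above 35 N).
It fails at once if the wide bolt is moved out of its place (distance of spare_grip from where it was at the start of the episode above 0.02 m).
It fails at once if a bystander is pushed away or knocked over (distance of any of meal1, meal2, meal3, spray, wrench, cup from where it was at the start of the episode above 0.03 m or angle between any of spray, cup's own z axis and vertical above 0.5 rad).
It also fails if it takes over 72 s, if anything falls off the work surface, if the arm or the gripper's body presses on something with over 40 N, if the wrist force passes 120 N, or if a joint passes its speed limit or range.

### The arm

A 6-joint arm with a two-finger parallel gripper is mounted at the origin on the work surface. World frame = base frame: x ahead of the robot, y to its left, z up, the work surface at z = 0. Lengths are in m, angles in rad, forces in N, time in s.
With the tool pointing down it reaches from about 0.375 to 0.9 m from the base axis. Payload 3.1 kg.
Tool frame: the origin (TCP) lies between the finger pads; the fingertips stand 11 mm ahead of it and the grasp point (between the pads) lies 8 mm behind it; z points along the fingers, y is the direction in which the jaws open and shut (so a half turn about z gives the same grasp; the last joint's range is limited). The gripper opens to 85 mm and grips with 20 to 120 N. Pads are 22 mm wide; open, the fingers measure 114 mm over their backs; the gripper's body (76 mm by 85 mm) begins 54 mm behind the grasp point. The pads swing forward as they close: fully open they stand 13 mm farther back than shut.
Start: joints at [1.034, 0.527, 1.433, -0, 1.181, -0.178], TCP at [0.219, 0.585, 0.242] pointing down, gripper open.
Joint ranges: [-3.08, 3.08], [-0.75, 2.2], [0.22, 2.44], [-1.43, 4.57], [0, 2.65], [-2.85, 2.85]. Speed limits (rad/s): [2.79, 2.79, 3.14, 3.14, 3.14, 3.14].

### API

Orientations are given as a unit quaternion [x, y, z, w].
In Python, from station import manip gives the robot as it stands. The module is installed in compiled form; this text tells all that it offers.
- The arm moves only by the tool arm_command, never from a script. Its argument "rows" is a list of rows, each a list of 3 entries, a list of its own where there are three numbers: the shift along the world's x, y, z in mm, then the turn about the world's z in rad, then the closure, from -1 (fully open) to 1 (shut), so that 0 is half open. A call has 1 to 12 rows; each row shifts and turns the commanded pose from where the row before left it; what a row does not reach is not made up. A row lasts 1/8 s, in which the tool goes at most 62.5 mm and 10.7 degrees, less where a joint would pass 70% of its speed; a pose out of reach is approached as far as the arm can. A call with a gripper value outside its range is refused whole. The fingers move at their own pace and stop on an object; "squeeze" is the grip in N (left out, the last holds). Time passes only in rows, so rows that do not move let the fingers close. It gives the time, the measured TCP pose, the force and the opening at its end, in the units of the state.
- manip.sense(): the state, without advancing time (a new reading comes with each control period).
- manip.snapshot(name): name is "side" or "top" or "wrist"; returns the picture (400x640x3 uint8, blue, green, red); there is no depth.
- manip.get_calibration(name): a dict with "fovy" (degrees; the focal length in pixels is half the picture's height over the tangent of half this angle, whatever the lens; pixels are square), "cx", "cy" (the principal point, pixels), "k1" (the pictures are not rectified: a ray, as slopes to the right and down, at radius r is drawn at 1 + k1 r^2 times it, then the intrinsics apply), "R" (3x3) and "t" (3): a world point X has camera coordinates R X + t. Camera axes: x right, y down, z forward; pixel columns grow to the right and rows downward; lengths in m; the calibration is good to about 2 mm. A picture is of the moment at which its call begins: read the wrist's pose just before it. get_calibration takes no time and is no camera call; for the wrist camera it gives the pose at the moment of the call.
- manip.sign_off(): hands the job in, once; it reports no verdict.
The state is a dict: "t": time; "q": joint angles; "qd": joint speeds; "tau": joint torques, N m; "tcp_pos": TCP position; "tool_rot": TCP orientation; "force": force on the tool from outside, world axes, zero at the start; "ft_torque": the same for the moment, N m; "finger_gap": opening from 0.0 (shut) to 1.0 (fully open).
Only numpy, scipy, OpenCV 4.12 (cv2) and the standard library are available. Lean on these libraries where they do the work, as an engineer would, in place of code of your own. Each camera call takes 0.05 s, during which the arm holds its last target.

## Working session

There is one attempt and no reset: what is moved stays moved. The work goes in short steps, Python scripts to look and compute and a tool call to move; the robot and the scene stay as the last step left them, time stands still between calls to the robot, and variables do not carry over. Pictures are saved under pics/ and viewed, and the job is handed in when it is done.

Besides the shell and the picture viewer there is one more tool, called after "Request:" in YAML: its name, and indented under it one key for each argument. arm_command: Moves the arm, as the interface text tells. Its arguments: {"type":"object","properties":{"rows":{"type":"array","items":{"type":"array"}},"squeeze":{"type":"number"}},"required":["rows"]}

```bash
mkdir -p pics
python3 - <<'E'
from station import manip
import cv2
s=manip.sense();print(s)
for n in ("side","top","wrist"):
    print(n,manip.get_calibration(n))
    cv2.imwrite(f"pics/{n}0.png",manip.snapshot(n))
E
```

```text
{'t': 0.0, 'q': array([ 1.03449211e+00,  5.28475362e-01,  1.43390587e+00, -3.95888303e-05,
        1.18141261e+00, -1.78511736e-01]), 'qd': array([ 0.00121305, -0.00130765, -0.00045322, -0.00081088, -0.00045669,
       -0.00041352]), 'tau': array([ 1.09603359e-03, -4.42347872e+01, -1.78032732e+01, -2.27051078e-04,
        8.57745472e-03,  2.14810569e-05]), 'tcp_pos': array([0.21850527, 0.58481251, 0.24132682]), 'tool_rot': array([ 1.77936015e-01,  9.84041444e-01, -1.03744892e-03, -3.67892508e-04]), 'force': array([ 0.15070538, -0.62531587,  0.34172765]), 'ft_torque': array([ 2.67402018e-02, -3.20176598e-02, -3.95333654e-06]), 'finger_gap': 1.001347567937072}
side {'fovy': 48.46414530304272, 'cx': 310.3679185922443, 'cy': 200.78560558906946, 'k1': 0.02632195984386566, 'R': array([[ 0.88820982, -0.45939606, -0.00621137],
       [-0.24486725, -0.4619077 , -0.85245604],
       [ 0.38874587,  0.75868078, -0.52276201]]), 't': array([-0.47169624,  0.20937774,  0.97257257])}
top {'fovy': 50.91402037009682, 'cx': 318.00138285473344, 'cy': 205.16071284154964, 'k1': 0.008143473342395215, 'R': array([[ 0.02822074, -0.99956849,  0.0081506 ],
       [-0.98529035, -0.0291906 , -0.16837705],
       [ 0.16854231, -0.00327898, -0.98568897]]), 't': array([-0.0072903 ,  0.56698956,  1.06059546])}
wrist {'fovy': 62.566902029466675, 'cx': 315.29352506946867, 'cy': 201.42905689782086, 'k1': 0.00594314664808183, 'R': array([[ 0.34953647,  0.93692139, -0.00160317],
       [ 0.90017862, -0.3353534 ,  0.27787867],
       [ 0.25981284, -0.09857187, -0.96061484]]), 't': array([-0.62442401, -0.03533486,  0.37855294])}
```

View pics/side0.png

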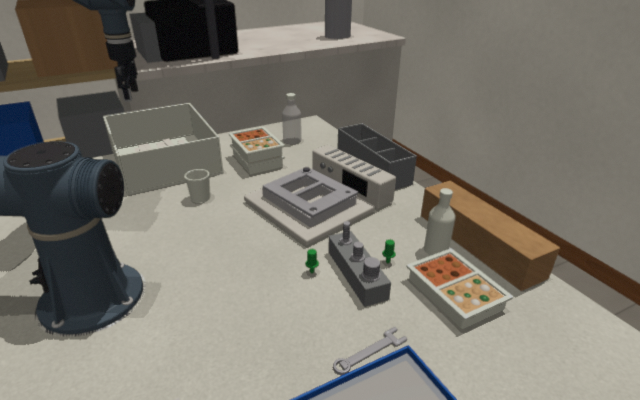

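View pics/top0.png

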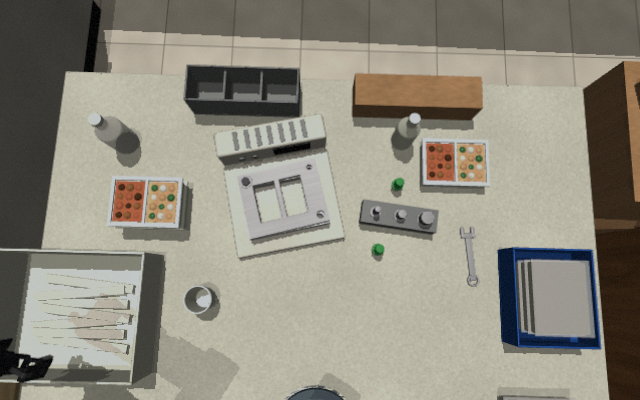

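View pics/wrist0.png

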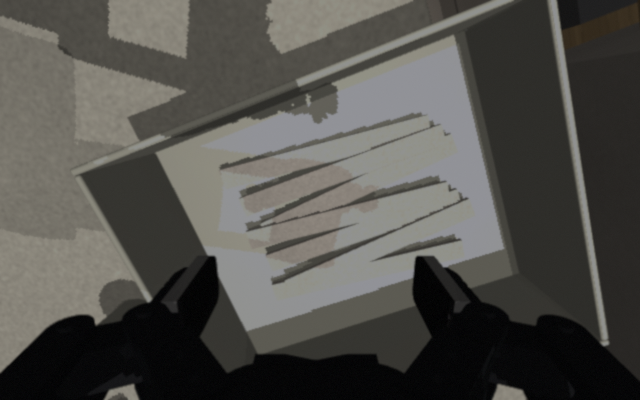

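The pictures show the sealer at top (285,190), the holder at (398,216), and green look-alikes at (398,184) and (378,249). I'll enlarge these areas.

```bash
cat > h.py <<'E'
from station import manip
import numpy as np, cv2
def ray(c,uv):
    f=200/np.tan(np.radians(c['fovy'])/2)
    d=np.array([(uv[0]-c['cx'])/f,(uv[1]-c['cy'])/f]); s=d.copy()
    for _ in range(20): s=d/(1+c['k1']*(s@s))
    R=np.array(c['R']);t=np.array(c['t'])
    return -R.T@t, R.T@np.array([s[0],s[1],1.])
def at_z(c,uv,z):
    o,d=ray(c,uv); return o+d*(z-o[2])/d[2]
def proj(c,X):
    f=200/np.tan(np.radians(c['fovy'])/2)
    p=np.array(c['R'])@np.array(X)+c['t']; s=p[:2]/p[2]
    s=s*(1+c['k1']*(s@s)); return s*f+[c['cx'],c['cy']]
def crop(src,dst,x0,y0,w,h,k):
    im=cv2.imread(src)[y0:y0+h,x0:x0+w]
    im=cv2.resize(im,None,fx=k,fy=k,interpolation=cv2.INTER_CUBIC)
    for g in range(0,w,10):
        cv2.line(im,(g*k,0),(g*k,6 if g%50 else 14),(0,0,255),1)
        if g%20==0: cv2.putText(im,str(x0+g),(g*k,24),0,.4,(0,0,255),1)
    for g in range(0,h,10):
        cv2.line(im,(0,g*k),(6,g*k),(0,0,255),1)
        if g%20==0: cv2.putText(im,str(y0+g),(8,g*k+4),0,.4,(0,0,255),1)
    cv2.imwrite(dst,im)
E
python3 - <<'E'
from h import *
crop('pics/top0.png','pics/t_bed.png',215,110,130,150,4-0)
crop('pics/top0.png','pics/t_hold.png',350,170,100,90,6)
crop('pics/side0.png','pics/s_hold.png',295,215,120,90,6)
E
```

```text
(no output)
```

View pics/t_bed.png

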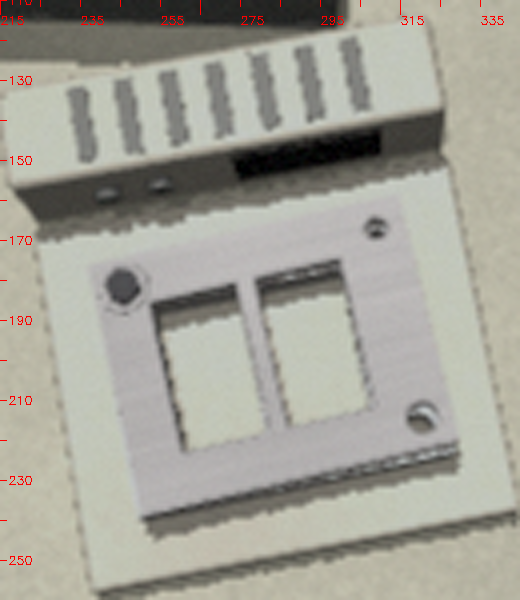

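View pics/t_hold.png

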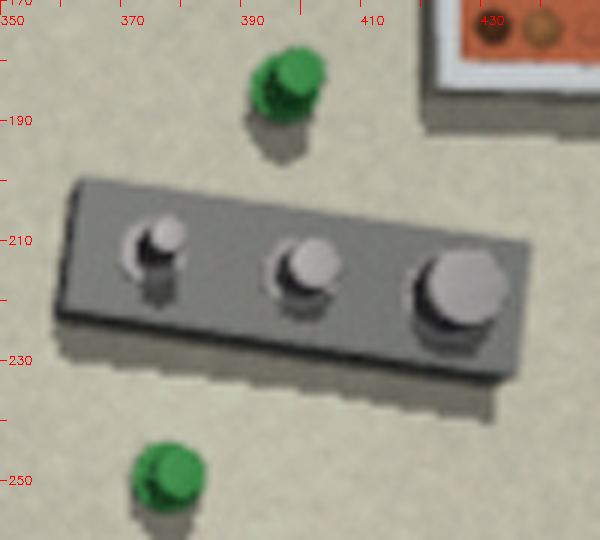

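View pics/s_hold.png

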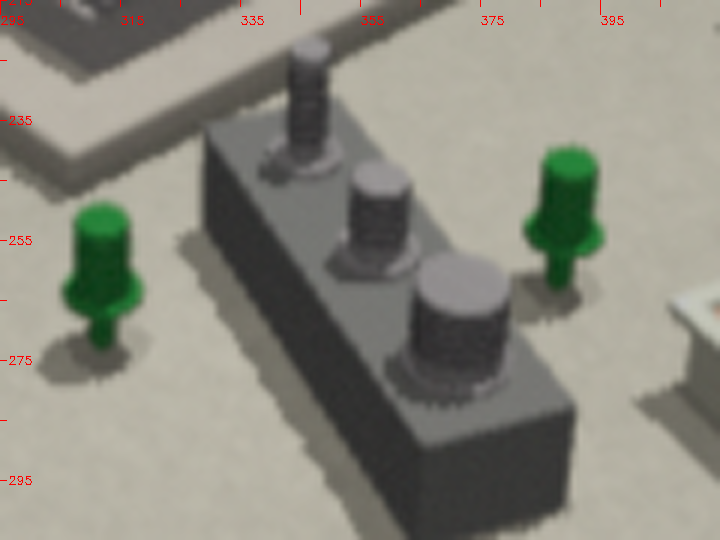

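The three things in the holder, by top-view pixel: a slim tall one at (378,209), a medium round head at (402,214) and a wide head at (428,217). The pin is the slim tall one, the bolt is the narrower grey head in the middle, and the wide one is the spare. The green ones at (398,184) and (378,249) are decoys.

Run:
```python
from h import *
T=manip.get_calibration('top');S=manip.get_calibration('side')
print('pin T',at_z(T,(377.8,208.8),.103),'S',at_z(S,(346.8,223.6),.103))
print('bolt T',at_z(T,(402.3,213.8),.087),'S',at_z(S,(358.6,244.5),.087))
print('spare T',at_z(T,(427.6,217.5),.087),'S',at_z(S,(371.8,260.5),.087))
print('pivot',at_z(T,(245.8,181.6),.0635))
print('bolthole',at_z(T,(308.9,167.1),.0635),'pinhole',at_z(T,(320.5,213.8),.0635))
for uv in ((224,172),(326.5,152),(343.7,237.5),(240.5,257)): print(at_z(T,uv,.0))
```

```text
pin T [ 0.55276812 -0.14072486  0.103     ] S [ 0.55218062 -0.14338201  0.103     ]
bolt T [ 0.5444042  -0.20538709  0.087     ] S [ 0.54537901 -0.20564733  0.087     ]
spare T [ 0.53680728 -0.269537    0.087     ] S [ 0.53988423 -0.26540931  0.087     ]
pivot [0.62138306 0.20020114 0.0635    ]
bolthole [0.66559461 0.03607295 0.0635    ] pinhole [0.54180742 0.00203979 0.0635    ]
[0.66113036 0.27340397 0.        ]
[ 0.72771503 -0.0106917   0.        ]
[ 0.48803929 -0.06345998  0.        ]
[0.42742654 0.21359361 0.        ]
```

Run:
```python
from h import *
from scipy.spatial.transform import Rotation as Ro
s=manip.sense();c=manip.get_calibration('wrist')
Rt=Ro.from_quat(s['tool_rot']).as_matrix(); o=-c['R'].T@c['t']
rel=o-s['tcp_pos'];print('cam pos rel tcp world',rel,'tool',Rt.T@rel,'fwd tool',Rt.T@c['R'][2],'y axis',Rt[:,1])
ph=np.array([.5418,.002]);print(Rt)
for dyaw in (-1.33,-1.0):
    Z=Ro.from_euler('z',dyaw).as_matrix(); r=Z@rel; f=Z@c['R'][2]
    for ztcp in (.242,.2):
        L=(ztcp+r[2]-.0635)/-f[2]
        print(dyaw,ztcp,'rel',r,'tcp to centre pinhole',ph-(r[:2]+f[:2]*L), 'jaw',Z@Rt[:,1])
```

```text
cam pos rel tcp world [-0.06684403  0.02557414  0.13102512] tool [ 0.07160247  0.00033149 -0.13100656] fwd tool [-2.78187103e-01  4.89145819e-04  9.60526781e-01] y axis [ 0.35023098  0.93666197 -0.0016179 ]
[[-9.36663008e-01  3.50230980e-01 -8.18683821e-04]
 [ 3.50231834e-01  9.36661968e-01 -1.42118171e-03]
 [ 2.69088136e-04 -1.61789747e-03 -9.99998655e-01]]
-1.33 0.242 rel [0.00889558 0.07101429 0.13102512] tcp to centre pinhole [0.54370114 0.01988738] jaw [ 0.99315945 -0.1167548  -0.0016179 ]
-1.33 0.2 rel [0.00889558 0.07101429 0.13102512] tcp to centre pinhole [0.54223611 0.00782416] jaw [ 0.99315945 -0.1167548  -0.0016179 ]
-1.0 0.242 rel [-0.01459609  0.07006508  0.13102512] tcp to centre pinhole [0.53780228 0.01953827] jaw [ 0.97740448  0.21137141 -0.0016179 ]
-1.0 0.2 rel [-0.01459609  0.07006508  0.13102512] tcp to centre pinhole [0.5403253  0.00765122] jaw [ 0.97740448  0.21137141 -0.0016179 ]
```

Request:
arm_command:
  rows:
    - [[27.5,-50,0],-0.111,-1]
    - [[27.5,-50,0],-0.111,-1]
    - [[27.5,-50,0],-0.111,-1]
    - [[27.5,-50,0],-0.111,-1]
    - [[27.5,-50,0],-0.111,-1]
    - [[27.5,-50,0],-0.111,-1]
    - [[27.5,-50,0],-0.111,-1]
    - [[27.5,-50,0],-0.111,-1]
    - [[27.5,-50,0],-0.111,-1]
    - [[27.5,-50,0],-0.111,-1]
    - [[27.5,-50,0],-0.111,-1]
    - [[27.5,-50,0],-0.111,-1]

```text
t: 1.65
tcp_pos: [0.5494, -0.0163, 0.2422]
tool_rot: [0.749, 0.662, 0.0, -0.0]
force: [0.3, -0.0, -0.1]
finger_gap: 1.001
```

Request:
arm_command:
  rows:
    - [[0,0,0],0,-1]
    - [[0,0,0],0,-1]
    - [[0,0,0],0,-1]

```text
t: 2.02
tcp_pos: [0.5477, -0.0132, 0.2421]
tool_rot: [0.747, 0.665, -0.0, -0.001]
force: [-0.6, 0.7, -0.2]
finger_gap: 0.999
```

Run:
```python
from h import *
s=manip.sense();c=manip.get_calibration('wrist');print(s['t'],s['tcp_pos'],s['tool_rot'],np.abs(s['qd']).max())
cv2.imwrite('pics/w1.png',manip.snapshot('wrist'))
np.savez('w1.npz',**c)
print(proj(c,[.5418,.002,.0635]),proj(c,[.6656,.036,.0635]),proj(c,[.6214,.2002,.0635]))
```

```text
2.025 [ 0.54773268 -0.01317878  0.24212727] [ 7.47263352e-01  6.64527583e-01 -3.38747975e-04 -6.78109643e-04] 0.006414308977771453
[308.32808105 168.44863366] [438.86797115 116.11662097] [379.16331428 -94.98516571]
```

View pics/w1.png

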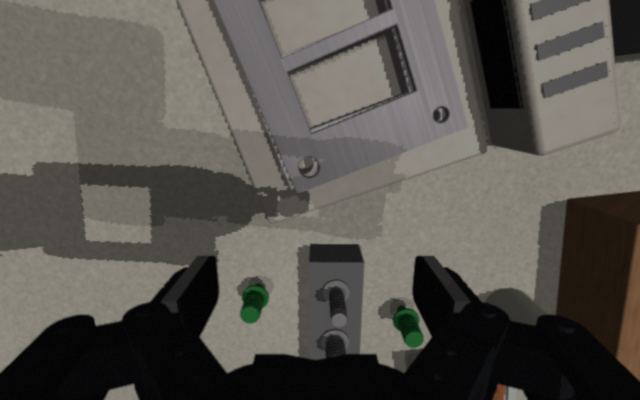

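The wrist view shows the pin hole at (309,167), the bolt hole at (441,114) and the pin at (337,305). I'll enlarge both holes.

Run:
```python
from h import *
crop('pics/w1.png','pics/w1a.png',290,150,40,36,16)
crop('pics/w1.png','pics/w1b.png',424,98,36,32,16)
```

```text
(no output)
```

View pics/w1a.png

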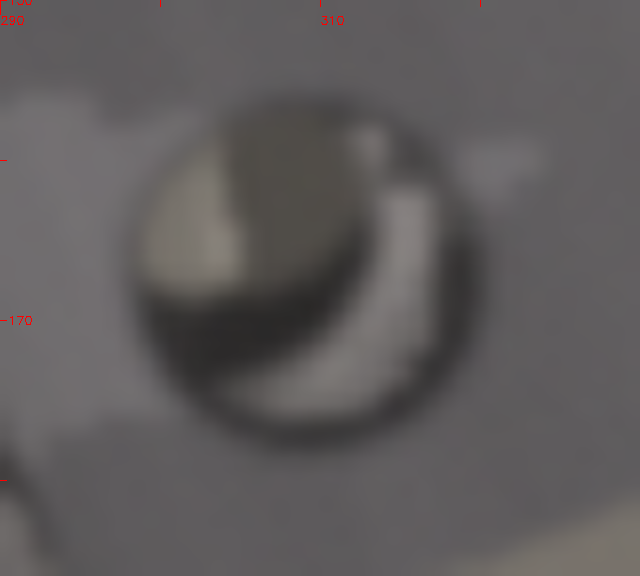

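View pics/w1b.png

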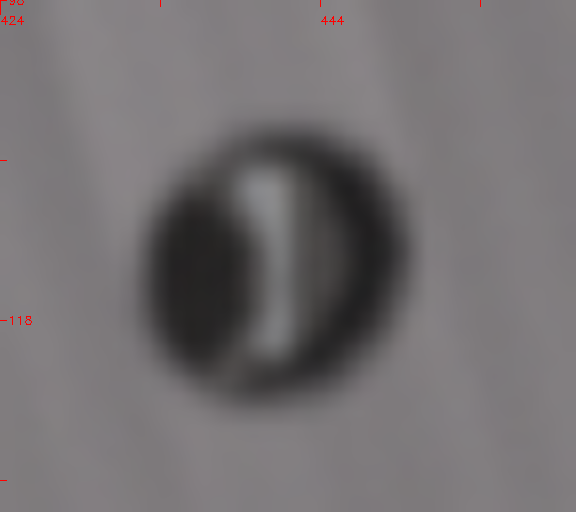

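Run:
```python
from h import *
c=dict(np.load('w1.npz'))
u=at_z(c,(309.1,167.0),.0635);b=at_z(c,(424+278/16,98+265/16),.0635)
pts=[(380,230),(340,330),(290,365),(215,385),(365,160)]
W=np.array([at_z(c,(290+x/16,150+y/16),.055)[:2] for x,y in pts])
from scipy.optimize import least_squares
r=least_squares(lambda p:np.hypot(*(W-p).T)-.010,u[:2]-[.006,0])
print('upper',u,'bolt',b,'|d|',np.linalg.norm(u-b),'lower',r.x,r.fun*1e3)
rim=np.array([at_z(c,(290+x/16,150+y/16),.0635)[:2] for x,y in [(135,272),(475,272),(305,95),(305,445)]]);print(rim*1e3)
piv=np.array([.6214,.2002]); d=u[:2]-piv;print('piv dist',np.linalg.norm(d)*1e3,np.linalg.norm(b[:2]-piv)*1e3)
t=np.array([-d[1],d[0]])/np.linalg.norm(d)
print('offset along CCW, radial',(r.x-u[:2])@t*1e3,(r.x-u[:2])@d/np.linalg.norm(d)*1e3,t)
```

```text
upper [0.54269859 0.00329732 0.0635    ] bolt [0.66787249 0.03710713 0.0635    ] |d| 0.12965958484709295 lower [0.53722311 0.0054455 ] [ 0.06760999  0.07018491 -0.12015685  0.03045231 -0.07072621]
[[532.63211397   4.47088091]
 [552.6934811    2.1317009 ]
 [543.93994375  13.74584123]
 [541.39173662  -7.10017922]]
piv dist 212.04852255702139 169.58471403152993
offset along CCW, radial -5.881675069697519 0.03747362383301777 [ 0.92857368 -0.37114812]
```

The lower hole lies 5.9 mm from the upper one, exactly along the arc about the pivot, so the measurement is consistent. Next is the pin.

Run:
```python
from h import *
crop('pics/w1.png','pics/w1c.png',300,240,75,120,5)
```

```text
(no output)
```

View pics/w1c.png

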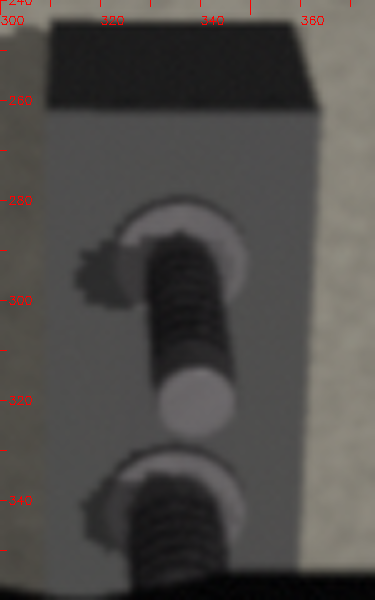

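Run:
```python
from h import *
c=dict(np.load('w1.npz'))
print(at_z(c,(339.2,320.6),.103),at_z(c,(336.4,292.4),.053))
a=at_z(c,(310,262),.05);b=at_z(c,(363.5,261.5),.05);print('edge',a,b,(b-a)[1]/(b-a)[0])
```

```text
[ 0.55487932 -0.13994939  0.103     ] [ 0.55518836 -0.14032419  0.053     ]
edge [ 0.53054716 -0.10199696  0.05      ] [ 0.58791728 -0.1080554   0.05      ] -0.10560285195546786
```

Request:
arm_command:
  rows:
    - [[2,-32,0],0,0.3]
    - [[2,-32,-20],0,0.3]
    - [[2,-32,-30],0,0.3]
    - [[1.3,-31,-40],0,0.3]
    - [[0,0,0],0,0.3]
    - [[0,0,0],0,0.3]

```text
t: 2.82
tcp_pos: [0.5562, -0.1404, 0.1528]
tool_rot: [0.748, 0.664, 0.0, -0.0]
force: [0.0, -0.4, 0.2]
finger_gap: 0.346
```

Run:
```python
from h import *
s=manip.sense();c=manip.get_calibration('wrist');print(s['t'],s['tcp_pos'],s['tool_rot'],np.abs(s['qd']).max(),s['finger_gap'])
cv2.imwrite('pics/w2.png',manip.snapshot('wrist'))
cv2.imwrite('pics/s2.png',manip.snapshot('side'))
print(proj(c,[.555,-.140,.103]), proj(c,np.r_[s['tcp_pos'][:2],.103]))
crop('pics/s2.png','pics/s2c.png',280,180,140,120,5)
```

```text
2.825 [ 0.55624613 -0.14044187  0.15282242] [ 7.47562679e-01  6.64191236e-01  1.87975704e-04 -9.04330655e-05] 0.022934610195843058 0.3463444261397013
[314.41826704 231.88447529] [316.6116362  232.35055232]
```

View pics/w2.png

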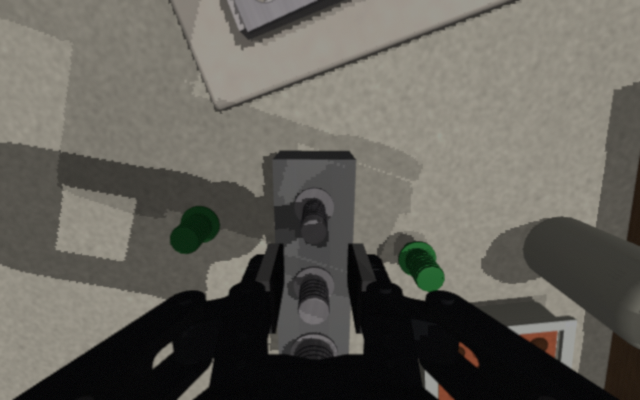

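View pics/s2c.png

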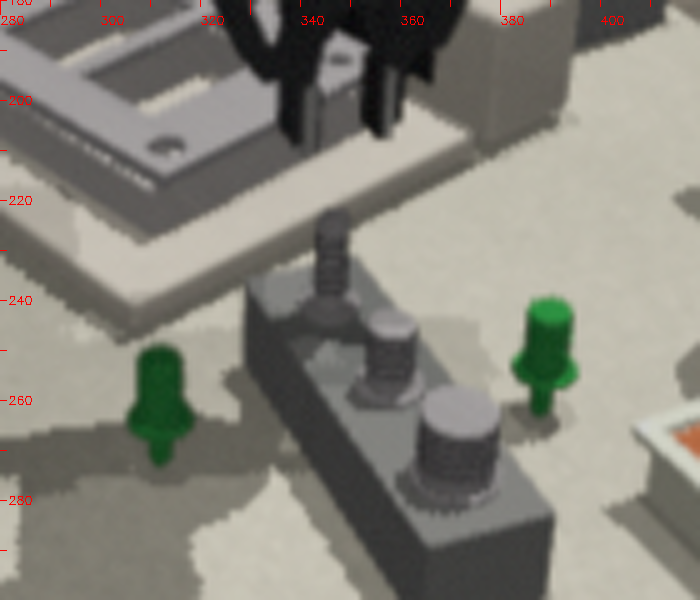

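Run:
```python
from h import *
crop('pics/w2.png','pics/w2c.png',270,170,90,90,8)
```

```text
(no output)
```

View pics/w2c.png

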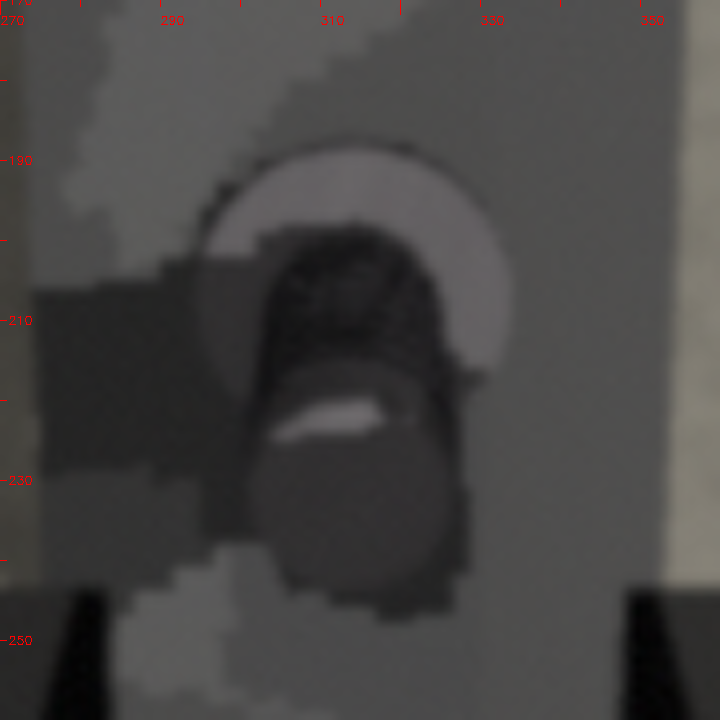

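Request:
arm_command:
  rows:
    - [[-1.5,0.8,-20],0,0.3]
    - [[0,0,-25],0,0.3]
    - [[0,0,-22],0,0.3]
    - [[0,0,-15],0,0.3]
    - [[0,0,0],0,0.3]
    - [[0,0,0],0,0.3]

```text
t: 3.68
tcp_pos: [0.5554, -0.1408, 0.0712]
tool_rot: [0.748, 0.664, 0.0, 0.001]
force: [0.6, -0.3, -0.3]
finger_gap: 0.347
```

Request:
arm_command:
  rows:
    - [[0,0,0],0,1]
    - [[0,0,0],0,1]
    - [[0,0,0],0,1]
    - [[0,0,0],0,1]
  squeeze: 60

```text
t: 4.18
tcp_pos: [0.5554, -0.141, 0.0714]
tool_rot: [0.748, 0.664, 0.0, 0.001]
force: [0.5, -0.1, 6.1]
finger_gap: 0.172
```

Request:
arm_command:
  rows:
    - [[0,0,10],0,1]
    - [[0,0,25],0,1]
    - [[0,0,30],0,1]
    - [[0,0,15],0,1]
    - [[0,0,0],0,1]
    - [[0,0,0],0,1]

```text
t: 4.92
tcp_pos: [0.5539, -0.1405, 0.1494]
tool_rot: [0.748, 0.664, -0.0, -0.001]
force: [0.4, 0.7, -0.7]
finger_gap: 0.176
```

Run:
```python
from h import *
s=manip.sense();c=manip.get_calibration('wrist');print(s['t'],s['tcp_pos'],s['tool_rot'],s['finger_gap'],s['force'])
cv2.imwrite('pics/w3.png',manip.snapshot('wrist'))
cv2.imwrite('pics/s3.png',manip.snapshot('side'))
crop('pics/s3.png','pics/s3c.png',300,150,120,100,6)
```

```text
4.925 [ 0.55388767 -0.14047779  0.14943529] [ 7.47922958e-01  6.63784800e-01 -3.94080795e-04 -9.12477405e-04] 0.17559626788284458 [ 0.40056856  0.73332851 -0.73707554]
```

View pics/w3.png

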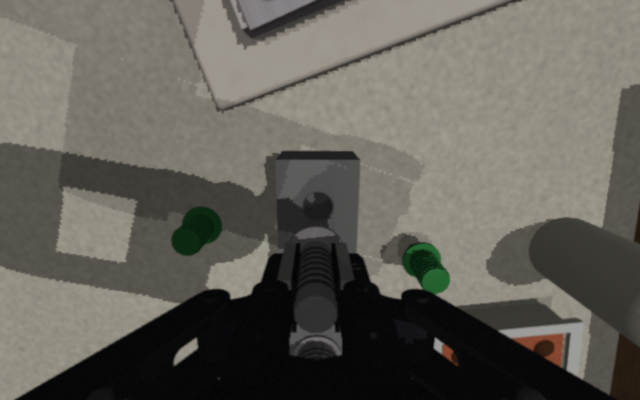

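View pics/s3c.png

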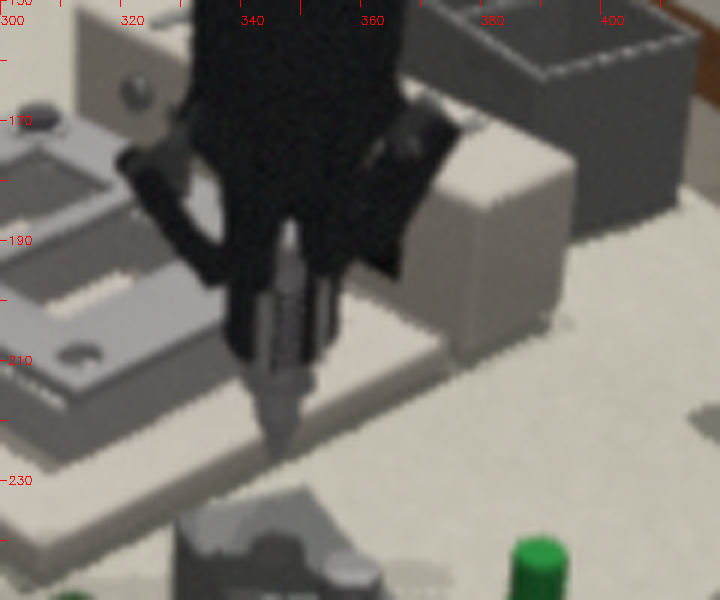

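Run:
```python
from h import *
s=manip.sense();S=manip.get_calibration('side');c=manip.get_calibration('wrist')
p=s['tcp_pos']
print('side tip pred',proj(S,p+[0,0,-.0574]),'collar',proj(S,p+[0,0,-.0214]))
print('wrist top pred',proj(c,p+[0,0,.0316]),'collar top ctr',proj(c,p+[0,0,-.0184]))
for dx in (0,.001): print(proj(c,p+[dx,.001,.0316]))
crop('pics/w3.png','pics/w3c.png',270,190,90,160,4)
crop('pics/s3.png','pics/s3d.png',330,185,40,50,12)
```

```text
side tip pred [346.58048677 226.78991955] collar [347.15196977 213.82707406]
wrist top pred [317.31575194 317.87667281] collar top ctr [316.96599283 255.64093354]
[316.98236208 315.41844426]
[319.82792233 315.12980812]
```

View pics/w3c.png

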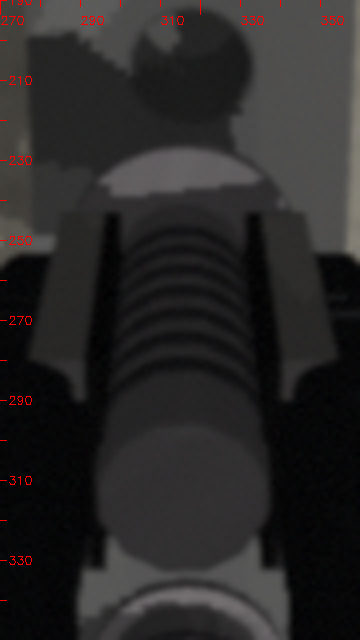

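View pics/s3d.png

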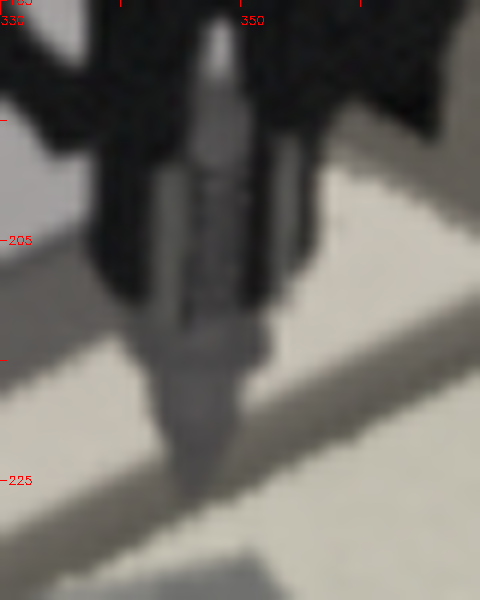

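Request:
arm_command:
  rows:
    - [[-2.5,25,0],0,1]
    - [[-3,35,0],0,1]
    - [[-3,35,0],0,1]
    - [[-3,30,0],0,1]
    - [[-2,18.5,0],0,1]
    - [[0,0,-10],0,1]
    - [[0,0,-5],0,1]
    - [[0,0,0],0,1]
    - [[0,0,0],0,1]

```text
t: 6.15
tcp_pos: [0.5414, 0.0018, 0.1352]
tool_rot: [0.748, 0.663, 0.0, 0.0]
force: [-1.3, -0.5, -1.4]
finger_gap: 0.172
```

Run:
```python
from h import *
for i in range(2):
    s=manip.sense();c=manip.get_calibration('wrist');print(s['t'],s['tcp_pos'],s['tool_rot'],s['force'])
    im=manip.snapshot('wrist')
cv2.imwrite('pics/w4.png',im);np.savez('w4.npz',**c)
cv2.imwrite('pics/s4.png',manip.snapshot('side'))
p=s['tcp_pos']+[-.0004,.0013,0]
S=manip.get_calibration('side')
print('tip wrist',proj(c,p+[0,0,-.0574]),'lower',proj(c,[.5372,.0055,.055]),'upper',proj(c,[.5427,.0033,.0635]))
print('side tip',proj(S,p+[0,0,-.0574]),'lower',proj(S,[.5372,.0055,.055]),'upper',proj(S,[.5427,.0033,.0635]))
crop('pics/w4.png','pics/w4c.png',270,180,90,90,7)
crop('pics/s4.png','pics/s4c.png',275,165,70,60,9)
```

```text
6.15 [0.54140737 0.00184884 0.13520905] [7.48291263e-01 6.63370317e-01 1.70549765e-06 9.18984287e-05] [-1.31188493 -0.48864485 -1.44134262]
6.2 [0.54142501 0.00199501 0.1353555 ] [7.48242734e-01 6.63425034e-01 9.29862785e-05 1.63435475e-04] [-0.84745019  0.00505965 -1.53664206]
tip wrist [315.64186623 225.78656705] lower [309.57446014 211.48747229] upper [318.16480754 217.73769592]
side tip [313.02695476 204.2494861 ] lower [311.35963223 211.69828593] upper [313.61519973 208.81555238]
```

View pics/w4c.png

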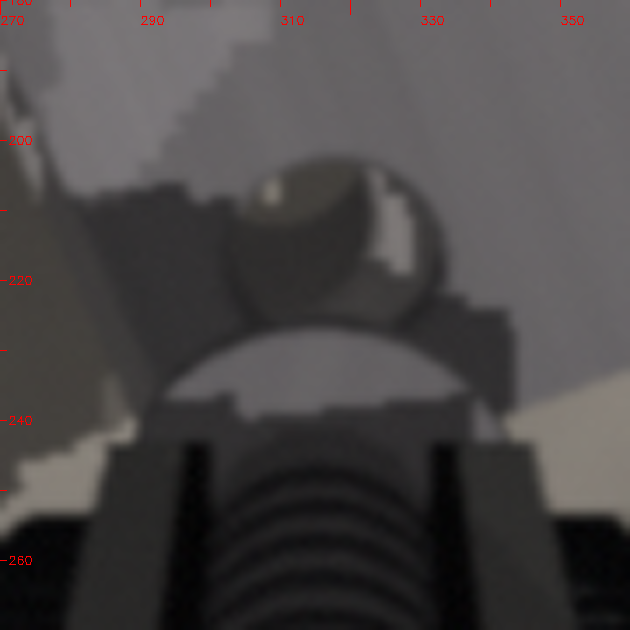

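View pics/s4c.png

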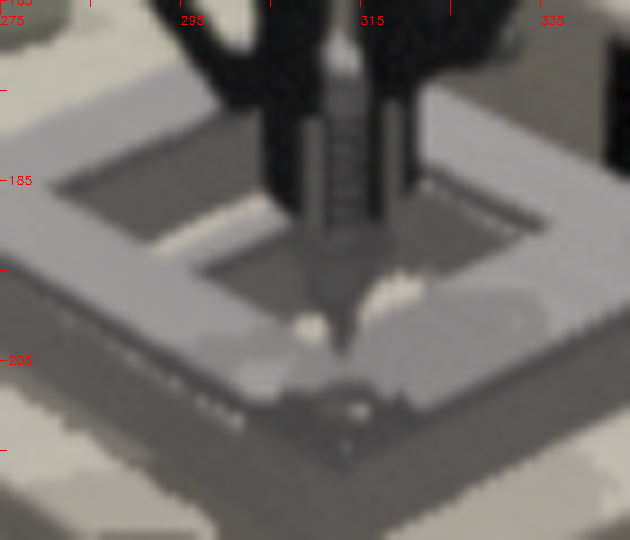

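Request:
arm_command:
  rows:
    - [[-1.5,1.3,0],0,1]
    - [[0,0,-6],0,1]
    - [[0,0,-6],0,1]
    - [[0,0,-4],0,1]
    - [[0,0,0],0,1]

```text
t: 6.92
tcp_pos: [0.5393, 0.0041, 0.1187]
tool_rot: [0.748, 0.664, -0.0, -0.0]
force: [-0.5, -0.4, -0.2]
finger_gap: 0.169
```

Request:
arm_command:
  rows:
    - [[0,0,-3],0,1]
    - [[0,0,-3],0,1]
    - [[0,0,0],0,1]
    - [[0,0,0],0,1]

```text
t: 7.42
tcp_pos: [0.5397, 0.004, 0.1134]
tool_rot: [0.748, 0.664, 0.0, 0.0]
force: [-0.0, -0.2, -0.7]
finger_gap: 0.172
```

Request:
arm_command:
  rows:
    - [[0,0,-2.5],0,1]
    - [[0,0,-2.5],0,1]
    - [[0,0,0],0,1]
    - [[0,0,0],0,1]

```text
t: 7.92
tcp_pos: [0.5396, 0.004, 0.1083]
tool_rot: [0.748, 0.664, -0.0, -0.0]
force: [-0.6, -0.4, -1.1]
finger_gap: 0.171
```

Request:
arm_command:
  rows:
    - [[-0.8,0,-1.5],0,1]
    - [[-0.6,0,-1.5],0,1]
    - [[-0.5,0,-1.5],0,1]
    - [[0,0,0],0,1]
    - [[0,0,0],0,1]

```text
t: 8.55
tcp_pos: [0.539, 0.0037, 0.1041]
tool_rot: [0.748, 0.664, 0.001, 0.001]
force: [2.6, -1.6, -0.0]
finger_gap: 0.17
```

Request:
arm_command:
  rows:
    - [[0,0,-1.5],0,1]
    - [[0,0,-1.5],0,1]
    - [[0,0,-1.5],0,1]
    - [[0,0,0],0,1]
    - [[0,0,0],0,1]

```text
t: 9.18
tcp_pos: [0.5377, 0.0042, 0.0992]
tool_rot: [0.748, 0.664, -0.0, -0.0]
force: [3.3, -0.8, -0.6]
finger_gap: 0.173
```

Request:
arm_command:
  rows:
    - [[0,0,-1.5],0,1]
    - [[0,0,-1.5],0,1]
    - [[0,0,-1],0,1]
    - [[0,0,0],0,1]
    - [[0,0,0],0,1]

```text
t: 9.8
tcp_pos: [0.5376, 0.0042, 0.0951]
tool_rot: [0.748, 0.664, -0.0, -0.0]
force: [4.0, 1.2, 0.4]
finger_gap: 0.172
```

Request:
arm_command:
  rows:
    - [[0,0,-1],0,1]
    - [[0,0,-1],0,1]
    - [[0,0,-1],0,1]
    - [[0,0,0],0,1]
    - [[0,0,0],0,1]

```text
t: 10.42
tcp_pos: [0.5376, 0.0041, 0.0921]
tool_rot: [0.748, 0.664, -0.0, -0.0]
force: [3.8, 0.7, -2.0]
finger_gap: 0.168
```

Request:
arm_command:
  rows:
    - [[0,0,-0.7],0,1]
    - [[0,0,-0.7],0,1]
    - [[0,0,-0.6],0,1]
    - [[0,0,0],0,1]
    - [[0,0,0],0,1]

```text
t: 11.05
tcp_pos: [0.5377, 0.004, 0.0903]
tool_rot: [0.748, 0.664, -0.0, -0.0]
force: [4.7, 1.6, 0.3]
finger_gap: 0.166
```

Request:
arm_command:
  rows:
    - [[0,0,-0.5],0,1]
    - [[0,0,-0.5],0,1]
    - [[0,0,0],0,1]
    - [[0,0,0],0,1]

```text
t: 11.55
tcp_pos: [0.5377, 0.004, 0.0893]
tool_rot: [0.748, 0.664, -0.0, -0.0]
force: [3.0, 1.7, -0.4]
finger_gap: 0.17
```

Run:
```python
from h import *
s=manip.sense();print(s['t'],s['tcp_pos'],s['force'],s['ft_torque'])
```

```text
11.55 [0.53768039 0.00403745 0.08927797] [ 2.95858742  1.6630277  -0.38562629] [ 0.20620893 -0.64512056  0.01646245]
```

Request:
arm_command:
  rows:
    - [[0,0,-0.5],0,1]
    - [[0,0,-0.5],0,1]
    - [[0,0,0],0,1]
    - [[0,0,0],0,1]

```text
t: 12.05
tcp_pos: [0.5377, 0.0041, 0.0883]
tool_rot: [0.748, 0.664, -0.0, -0.0]
force: [3.5, 2.1, 1.4]
finger_gap: 0.17
```

Request:
arm_command:
  rows:
    - [[0,0,-0.5],0,1]
    - [[0,0,-0.5],0,1]
    - [[0,0,0],0,1]
    - [[0,0,0],0,1]

```text
t: 12.55
tcp_pos: [0.5376, 0.0041, 0.0876]
tool_rot: [0.748, 0.664, 0.0, -0.0]
force: [2.0, 2.9, 5.8]
finger_gap: 0.173
```

Request:
arm_command:
  rows:
    - [[0,0.4,0],0,1]
    - [[0,0,0],0,1]
    - [[0,0,0],0,1]

```text
t: 12.92
tcp_pos: [0.5376, 0.0042, 0.0876]
tool_rot: [0.748, 0.664, -0.0, 0.0]
force: [2.4, 1.5, 5.3]
finger_gap: 0.167
```

Run:
```python
from h import *
s=manip.sense();print(s['t'],s['tcp_pos'],s['force'],s['ft_torque'])
cv2.imwrite('pics/s5.png',manip.snapshot('side'));cv2.imwrite('pics/w5.png',manip.snapshot('wrist'))
crop('pics/s5.png','pics/s5c.png',275,165,70,60,9)
crop('pics/w5.png','pics/w5c.png',270,180,90,90,7)
```

```text
12.925 [0.53763736 0.00420833 0.08762911] [2.35736175 1.4841192  5.34587688] [ 0.15900338 -0.33720733  0.02097501]
```

View pics/s5c.png

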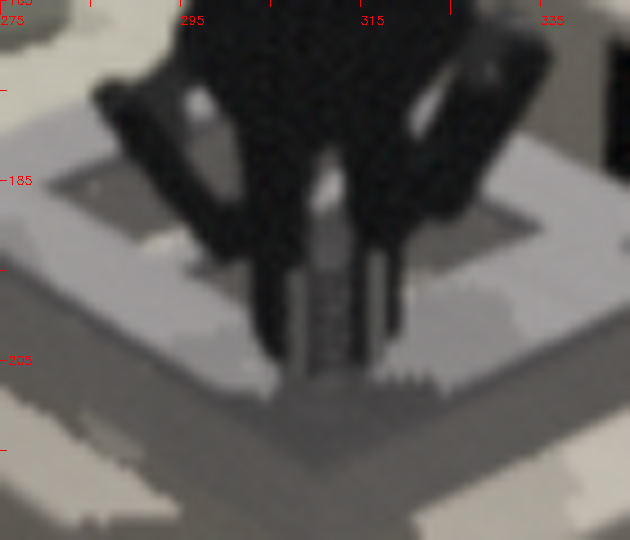

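View pics/w5c.png

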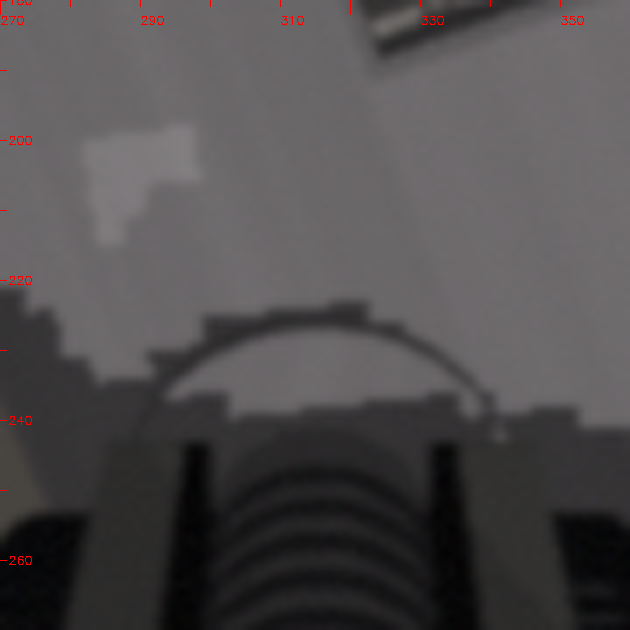

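Request:
arm_command:
  rows:
    - [[0,0.4,0],0,1]
    - [[0,0,0],0,1]
    - [[0,0,0],0,1]

```text
t: 13.4
tcp_pos: [0.5375, 0.0046, 0.087]
tool_rot: [0.748, 0.664, -0.0, -0.0]
force: [3.0, -1.1, 1.3]
finger_gap: 0.171
```

Request:
arm_command:
  rows:
    - [[0,0,-0.5],0,1]
    - [[0,0,0],0,1]
    - [[0,0,0],0,1]

```text
t: 13.78
tcp_pos: [0.5375, 0.0047, 0.0865]
tool_rot: [0.748, 0.664, -0.0, -0.0]
force: [2.4, -1.0, -0.6]
finger_gap: 0.174
```

Moving +y freed it, and the force now matches the frame friction alone. I'll keep easing down.

Request:
arm_command:
  rows:
    - [[0,0,-0.4],0,1]
    - [[0,0,-0.4],0,1]
    - [[0,0,0],0,1]
    - [[0,0,0],0,1]

```text
t: 14.28
tcp_pos: [0.5375, 0.0048, 0.086]
tool_rot: [0.748, 0.664, -0.0, -0.0]
force: [1.6, -1.2, 0.6]
finger_gap: 0.169
```

Request:
arm_command:
  rows:
    - [[0,0,-0.4],0,1]
    - [[0,0,-0.4],0,1]
    - [[0,0,0],0,1]
    - [[0,0,0],0,1]

```text
t: 14.78
tcp_pos: [0.5375, 0.0048, 0.0852]
tool_rot: [0.748, 0.664, -0.0, -0.0]
force: [0.4, -1.6, 1.3]
finger_gap: 0.169
```

Request:
arm_command:
  rows:
    - [[0,0,-0.4],0,1]
    - [[0,0,0],0,1]
    - [[0,0,0],0,1]

```text
t: 15.15
tcp_pos: [0.5375, 0.0049, 0.0849]
tool_rot: [0.748, 0.664, -0.0, -0.0]
force: [-0.2, -1.6, 4.1]
finger_gap: 0.17
```

Request:
arm_command:
  rows:
    - [[0,0,-0.4],0,1]
    - [[0,0,0],0,1]
    - [[0,0,0],0,1]

```text
t: 15.52
tcp_pos: [0.5376, 0.0049, 0.0849]
tool_rot: [0.748, 0.664, -0.0, -0.0]
force: [-1.8, -0.8, 7.4]
finger_gap: 0.17
```

Request:
arm_command:
  rows:
    - [[0,0,-0.4],0,1]
    - [[0,0,0],0,1]
    - [[0,0,0],0,1]

```text
t: 15.9
tcp_pos: [0.5375, 0.0048, 0.0849]
tool_rot: [0.748, 0.664, -0.0, 0.0]
force: [-2.3, -1.9, 9.2]
finger_gap: 0.168
```

TCP stopped at 0.0849, which is the predicted seating height, with the force building up. I'll look, then release.

Request:
arm_command:
  rows:
    - [[0,0,0],0,0.45]
    - [[0,0,0],0,0.3]
    - [[0,0,0],0,0.3]
    - [[0,0,0],0,0.3]

```text
t: 16.4
tcp_pos: [0.5376, 0.0049, 0.0837]
tool_rot: [0.748, 0.664, -0.0, -0.0]
force: [0.2, 0.5, -0.7]
finger_gap: 0.35
```

Request:
arm_command:
  rows:
    - [[0,0,10],0,0.3]
    - [[0,0,25],0,0.3]
    - [[0,0,30],0,0.3]
    - [[0,-20,20],0,0.3]
    - [[0,-20,0],0,0.3]
    - [[0,0,0],0,0.3]
    - [[0,0,0],0,0.3]

```text
t: 17.27
tcp_pos: [0.5369, -0.035, 0.168]
tool_rot: [0.748, 0.663, -0.001, -0.001]
force: [-0.7, 0.9, -0.1]
finger_gap: 0.35
```

Run:
```python
from h import *
s=manip.sense();c=manip.get_calibration('wrist');print(s['t'],s['tcp_pos'],s['force'])
cv2.imwrite('pics/w6.png',manip.snapshot('wrist'));cv2.imwrite('pics/s6.png',manip.snapshot('side'));np.savez('w6.npz',**c)
crop('pics/s6.png','pics/s6c.png',260,150,130,110,6)
```

```text
17.275 [ 0.5368578  -0.03499592  0.16800552] [-0.73923154  0.92384542 -0.06895677]
```

View pics/w6.png

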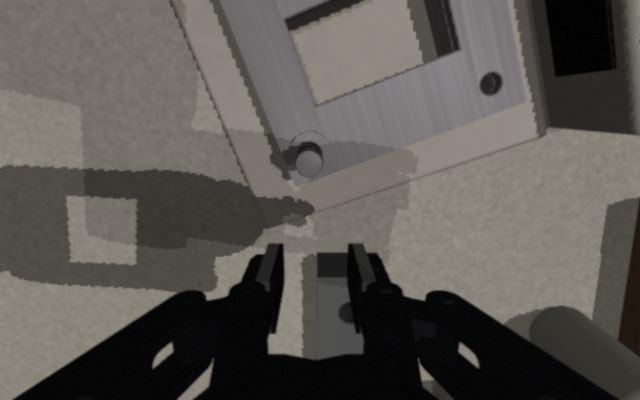

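View pics/s6c.png

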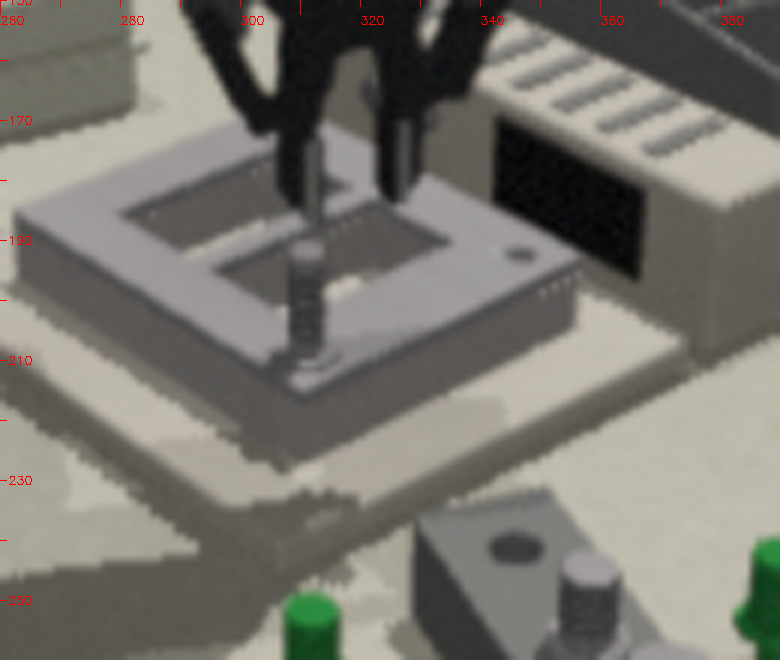

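The pin stands upright and seated at side (305,205), and the upper and lower frames are aligned. Next I'll measure the bolt hole at wrist (490,83).

Run:
```python
from h import *
crop('pics/w6.png','pics/w6b.png',472,65,36,36,16)
crop('pics/w6.png','pics/w6p.png',270,120,70,70,9)
```

```text
(no output)
```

View pics/w6b.png

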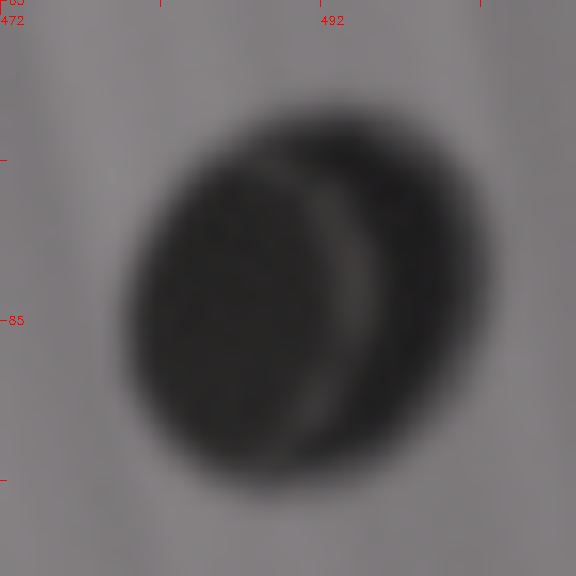

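View pics/w6p.png

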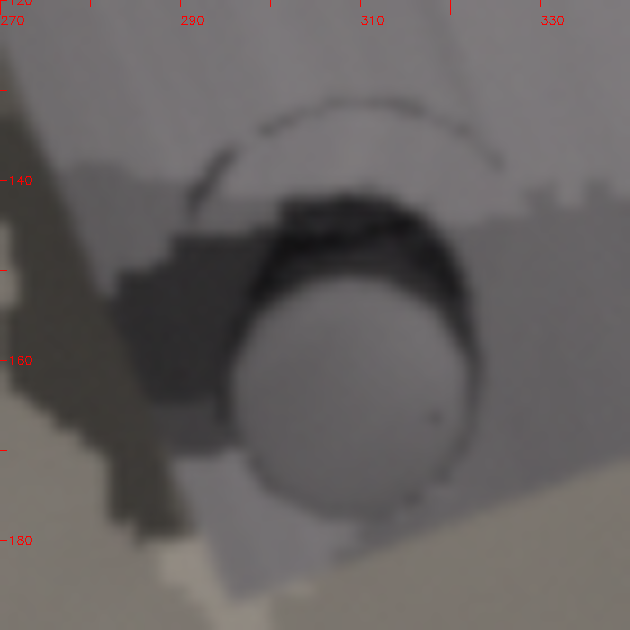

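Run:
```python
from h import *
c=dict(np.load('w6.npz'))
b=at_z(c,(491.25,83.6),.0635);p=at_z(c,(270+349/9,120+397/9),.1165);print('bolt',b,'pin top',p,np.linalg.norm((b-p)[:2]))
# from geometry: rotate earlier: pin lower (.5371,.0061)
T=manip.get_calibration('top')
cv2.imwrite('pics/t6.png',manip.snapshot('top'));crop('pics/t6.png','pics/t6c.png',290,150,50,70,9)
print('hold bolt',proj(c,[.545,-.205,.087]))
```

```text
bolt [0.66353622 0.0361901  0.0635    ] pin top [0.53710154 0.0054112  0.1165    ] 0.13012712311583474
hold bolt [351.09656021 410.25314747]
```

View pics/t6c.png

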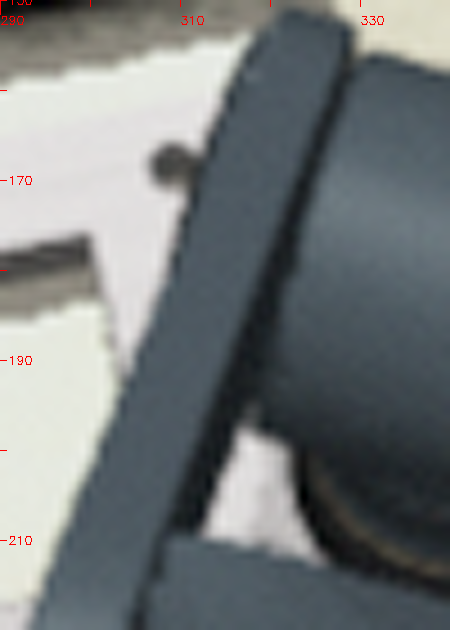

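Request:
arm_command:
  rows:
    - [[2,-30,0],0,0.2]
    - [[2,-40,0],0,0.2]
    - [[2,-40,0],0,0.2]
    - [[2,-40,-5],0,0.2]
    - [[2,-19.5,-8],0,0.2]
    - [[0,0,0],0,0.2]
    - [[0,0,0],0,0.2]
    - [[0,0,0],0,0.2]

```text
t: 18.42
tcp_pos: [0.5476, -0.2031, 0.1561]
tool_rot: [0.747, 0.664, 0.0, -0.0]
force: [1.0, -0.6, 0.2]
finger_gap: 0.403
```

Run:
```python
from h import *
s=manip.sense();c=manip.get_calibration('wrist');print(s['t'],s['tcp_pos'],s['tool_rot'],s['finger_gap'])
cv2.imwrite('pics/w7.png',manip.snapshot('wrist'));np.savez('w7.npz',**c)
print(proj(c,[.547,-.2045,.087]),proj(c,[.547,-.2045,.053]))
crop('pics/w7.png','pics/w7c.png',240,160,140,130,5)
```

```text
18.425 [ 0.54764511 -0.2030718   0.15613003] [ 7.47334843e-01  6.64447518e-01  3.48317229e-05 -3.57054040e-04] 0.4034523137186225
[315.8188776  223.50764313] [315.77082702 207.89839335]
```

View pics/w7c.png

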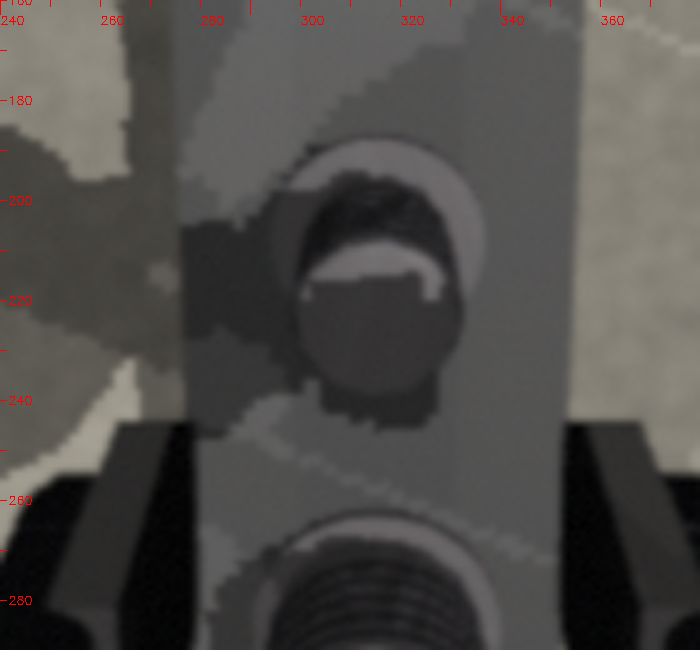

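Request:
arm_command:
  rows:
    - [[-0.6,-1.4,-20],0,0.2]
    - [[0,0,-25],0,0.2]
    - [[0,0,-25],0,0.2]
    - [[0,0,-16],0,0.2]
    - [[0,0,0],0,0.2]
    - [[0,0,0],0,0.2]

```text
t: 19.23
tcp_pos: [0.5478, -0.2062, 0.0707]
tool_rot: [0.748, 0.664, 0.0, 0.001]
force: [-0.4, 0.2, -0.3]
finger_gap: 0.401
```

Request:
arm_command:
  rows:
    - [[0,0,0],0,1]
    - [[0,0,0],0,1]
    - [[0,0,0],0,1]
    - [[0,0,0],0,1]

```text
t: 19.73
tcp_pos: [0.548, -0.2065, 0.0712]
tool_rot: [0.748, 0.664, 0.0, 0.001]
force: [-0.4, 0.3, 6.1]
finger_gap: 0.24
```

Request:
arm_command:
  rows:
    - [[0,0,10],0,1]
    - [[0,0,20],0,1]
    - [[0,0,30],0,1]
    - [[0,0,20],0,1]
    - [[0,0,0],0,1]
    - [[0,0,0],0,1]

```text
t: 20.48
tcp_pos: [0.5465, -0.2058, 0.1494]
tool_rot: [0.748, 0.664, -0.0, -0.001]
force: [-0.4, 0.6, -1.4]
finger_gap: 0.238
```

Run:
```python
from h import *
s=manip.sense();c=manip.get_calibration('wrist');S=manip.get_calibration('side');print(s['t'],s['tcp_pos'],s['tool_rot'],s['finger_gap'])
cv2.imwrite('pics/w8.png',manip.snapshot('wrist'));cv2.imwrite('pics/s8.png',manip.snapshot('side'))
p=s['tcp_pos']
print('top',proj(c,p+[0,0,.017]),proj(c,p+[0.001,.001,.017]),'collar',proj(c,p+[0,0,-.017]),'side tip',proj(S,p+[0,0,-.046]))
crop('pics/w8.png','pics/w8c.png',260,190,110,150,4)
crop('pics/s8.png','pics/s8c.png',320,190,70,70,8)
```

```text
20.475 [ 0.54647396 -0.20576171  0.14935026] [ 7.47932278e-01  6.63774585e-01 -2.37879602e-04 -7.42397981e-04] 0.2377516368137899
top [317.24147639 294.97217446] [319.47941254 292.47035129] collar [316.94705497 256.92195805] side tip [359.42459738 238.41126302]
```

View pics/w8c.png

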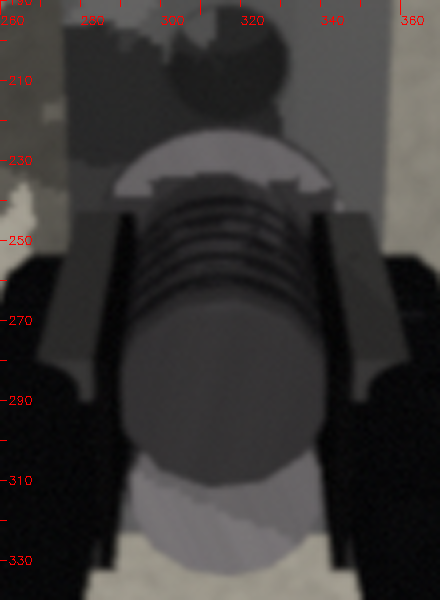

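View pics/s8c.png

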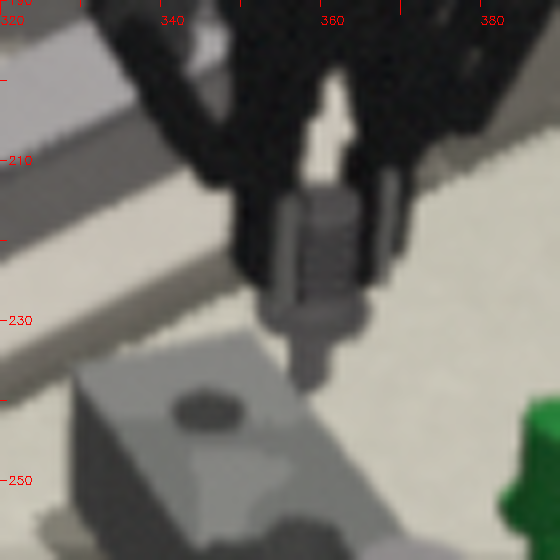

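Request:
arm_command:
  rows:
    - [[8,16,0],0,1]
    - [[18,37,0],0,1]
    - [[20,41,0],0,1]
    - [[20,41,0],0,1]
    - [[20,41,0],0,1]
    - [[18,37,0],0,1]
    - [[13.4,27,0],0,1]
    - [[0,0,-10],0,1]
    - [[0,0,0],0,1]
    - [[0,0,0],0,1]
    - [[0,0,0],0,1]

```text
t: 21.95
tcp_pos: [0.6644, 0.0329, 0.1402]
tool_rot: [0.748, 0.663, -0.0, 0.0]
force: [0.5, -0.7, -0.6]
finger_gap: 0.236
```

Run:
```python
from h import *
s=manip.sense();c=manip.get_calibration('wrist');S=manip.get_calibration('side');print(s['t'],s['tcp_pos'],s['tool_rot'],s['force'])
cv2.imwrite('pics/w9.png',manip.snapshot('wrist'));cv2.imwrite('pics/s9.png',manip.snapshot('side'));np.savez('w9.npz',**c)
p=s['tcp_pos']+[-.0004,.0021,0]
print('tip',proj(c,p+[0,0,-.047]),'hole',proj(c,[.6635,.0362,.0635]),'side tip',proj(S,p+[0,0,-.047]),proj(S,[.6635,.0362,.0635]))
crop('pics/w9.png','pics/w9c.png',260,170,110,110,6)
crop('pics/s9.png','pics/s9c.png',305,140,70,70,8)
```

```text
21.95 [0.66442668 0.0329241  0.14017731] [ 7.48386855e-01  6.63262477e-01 -2.08924306e-05  3.46267002e-05] [ 0.52822523 -0.69341923 -0.64744469]
tip [315.5127673 230.8067791] hole [314.48234262 212.98076023] side tip [347.66913447 182.82892512] [346.87532219 192.09707322]
```

View pics/w9c.png

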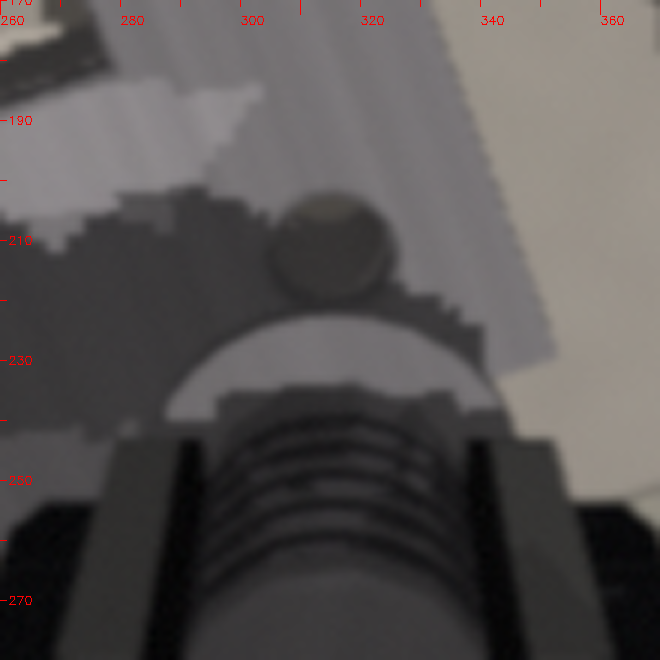

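View pics/s9c.png

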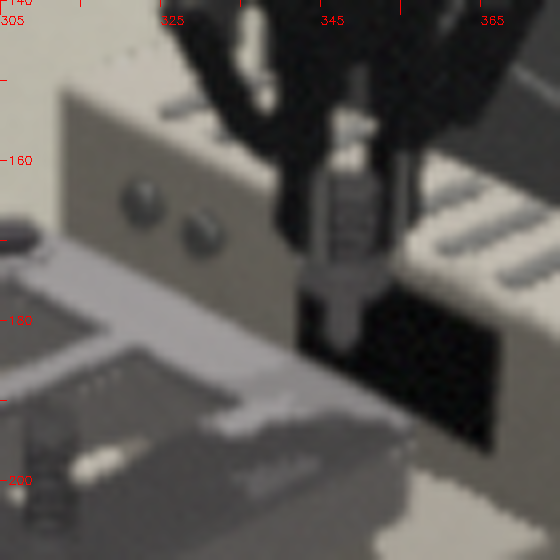

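Request:
arm_command:
  rows:
    - [[0,1.6,0],0,1]
    - [[0,0,-10],0,1]
    - [[0,0,-10],0,1]
    - [[0,0,-6],0,1]
    - [[0,0,0],0,1]
    - [[0,0,0],0,1]

```text
t: 22.8
tcp_pos: [0.6647, 0.0355, 0.1141]
tool_rot: [0.748, 0.664, 0.0, 0.0]
force: [0.0, 0.4, -0.2]
finger_gap: 0.241
```

Request:
arm_command:
  rows:
    - [[0,0,-1.5],0,1]
    - [[0,0,-1.5],0,1]
    - [[0,0,-1.5],0,1]
    - [[0,0,0],0,1]
    - [[0,0,0],0,1]

```text
t: 23.42
tcp_pos: [0.6646, 0.0355, 0.1095]
tool_rot: [0.748, 0.664, 0.0, 0.0]
force: [-1.3, -0.3, -1.4]
finger_gap: 0.24
```

Request:
arm_command:
  rows:
    - [[0,0,-1],0,1]
    - [[0,0,-1],0,1]
    - [[0,0,-1],0,1]
    - [[0,0,0],0,1]
    - [[0,0,0],0,1]

```text
t: 24.05
tcp_pos: [0.6646, 0.0355, 0.1065]
tool_rot: [0.748, 0.664, -0.0, -0.0]
force: [0.0, -0.1, -1.2]
finger_gap: 0.242
```

Request:
arm_command:
  rows:
    - [[0,0,-1],0,1]
    - [[0,0,-1],0,1]
    - [[0,0,-1],0,1]
    - [[0,0,0],0,1]
    - [[0,0,0],0,1]

```text
t: 24.68
tcp_pos: [0.6646, 0.0355, 0.1035]
tool_rot: [0.748, 0.664, 0.0, -0.0]
force: [0.1, -0.1, -1.2]
finger_gap: 0.241
```

Request:
arm_command:
  rows:
    - [[0,0,-1],0,1]
    - [[0,0,-1],0,1]
    - [[0,0,-1],0,1]
    - [[0,0,0],0,1]
    - [[0,0,0],0,1]

```text
t: 25.3
tcp_pos: [0.6645, 0.0355, 0.1005]
tool_rot: [0.748, 0.664, 0.0, -0.0]
force: [0.1, -0.1, -0.4]
finger_gap: 0.238
```

Request:
arm_command:
  rows:
    - [[0,0,-1],0,1]
    - [[0,0,-1],0,1]
    - [[0,0,-1],0,1]
    - [[0,0,0],0,1]
    - [[0,0,0],0,1]

```text
t: 25.92
tcp_pos: [0.6645, 0.0355, 0.0975]
tool_rot: [0.748, 0.664, -0.0, -0.0]
force: [-0.1, -1.1, -1.0]
finger_gap: 0.24
```

The tip is past the lower frame's mouth with no force. The collar should seat at TCP ≈0.0847.

Request:
arm_command:
  rows:
    - [[0,0,-1],0,1]
    - [[0,0,-1],0,1]
    - [[0,0,-1],0,1]
    - [[0,0,-1],0,1]
    - [[0,0,0],0,1]
    - [[0,0,0],0,1]

```text
t: 26.68
tcp_pos: [0.6642, 0.0354, 0.0931]
tool_rot: [0.748, 0.664, -0.0, -0.0]
force: [-0.5, -1.6, -2.1]
finger_gap: 0.243
```

Request:
arm_command:
  rows:
    - [[0,0,-1],0,1]
    - [[0,0,-1],0,1]
    - [[0,0,-1],0,1]
    - [[0,0,-1],0,1]
    - [[0,0,0],0,1]
    - [[0,0,0],0,1]

```text
t: 27.42
tcp_pos: [0.6643, 0.0354, 0.0893]
tool_rot: [0.748, 0.664, -0.0, -0.0]
force: [-2.2, -1.9, -0.6]
finger_gap: 0.235
```

Request:
arm_command:
  rows:
    - [[0,0,-1],0,1]
    - [[0,0,-1],0,1]
    - [[0,0,-1],0,1]
    - [[0,0,0],0,1]
    - [[0,0,0],0,1]

```text
t: 28.05
tcp_pos: [0.6643, 0.0354, 0.0863]
tool_rot: [0.748, 0.664, -0.0, -0.0]
force: [-4.0, -3.3, 0.0]
finger_gap: 0.239
```

Request:
arm_command:
  rows:
    - [[-0.5,-0.5,0],0,1]
    - [[0,0,-0.6],0,1]
    - [[0,0,-0.6],0,1]
    - [[0,0,0],0,1]
    - [[0,0,0],0,1]

```text
t: 28.68
tcp_pos: [0.6643, 0.0351, 0.0854]
tool_rot: [0.748, 0.664, 0.0, 0.0]
force: [-2.7, -0.9, -0.0]
finger_gap: 0.238
```

Request:
arm_command:
  rows:
    - [[0,0,-0.5],0,1]
    - [[0,0,-0.4],0,1]
    - [[0,0,0],0,1]
    - [[0,0,0],0,1]

```text
t: 29.18
tcp_pos: [0.6643, 0.0351, 0.0848]
tool_rot: [0.748, 0.664, 0.0, 0.0]
force: [-3.2, -0.2, 4.3]
finger_gap: 0.237
```

Request:
arm_command:
  rows:
    - [[0,0,-0.4],0,1]
    - [[0,0,0],0,1]
    - [[0,0,0],0,1]

```text
t: 29.55
tcp_pos: [0.6643, 0.0351, 0.0848]
tool_rot: [0.748, 0.664, 0.0, 0.0]
force: [-3.4, -1.7, 6.2]
finger_gap: 0.238
```

It seated at 0.0848. I'll release and inspect.

Request:
arm_command:
  rows:
    - [[0,0,0],0,0.4]
    - [[0,0,0],0,0.2]
    - [[0,0,0],0,0.2]
    - [[0,0,0],0,0.2]

```text
t: 30.05
tcp_pos: [0.6642, 0.0351, 0.0838]
tool_rot: [0.748, 0.664, 0.0, 0.0]
force: [-0.2, 0.2, -0.1]
finger_gap: 0.402
```

Request:
arm_command:
  rows:
    - [[0,0,10],0,0.2]
    - [[0,0,25],0,0.2]
    - [[0,0,30],0,0.2]
    - [[0,0,25],0,0.2]
    - [[-10,-40,10],0,0.2]
    - [[-10,-40,0],0,0.2]
    - [[0,0,0],0,0.2]
    - [[0,0,0],0,0.2]

```text
t: 31.05
tcp_pos: [0.6442, -0.0448, 0.1845]
tool_rot: [0.748, 0.664, 0.0, 0.0]
force: [0.4, -0.7, 0.0]
finger_gap: 0.397
```

Run:
```python
from h import *
s=manip.sense();c=manip.get_calibration('wrist');S=manip.get_calibration('side');print(s['t'],s['tcp_pos'],s['force'])
cv2.imwrite('pics/w10.png',manip.snapshot('wrist'));cv2.imwrite('pics/s10.png',manip.snapshot('side'));np.savez('w10.npz',**c)
for n,X,h in(('pin',[.5371,.0058],.053),('bolt',[.6637,.0370],.037)):
    print(n,'wrist collar/top',proj(c,X+[.0665]),proj(c,X+[.0635+h]),'side',proj(S,X+[.0665]),proj(S,X+[.0635+h]))
crop('pics/s10.png','pics/s10c.png',275,150,110,80,7)
```

```text
31.05 [ 0.64418161 -0.04479966  0.18450728] [ 0.38545114 -0.67822702  0.00868135]
pin wrist collar/top [167.23714628 152.60546262] [131.70928749 163.69112048] side [311.24956697 207.92470145] [311.14737332 191.25318607]
bolt wrist collar/top [329.77197794  88.25556509] [332.13741089  85.34899913] side [346.82604181 191.01013588] [347.28726935 180.18502184]
```

View pics/w10.png

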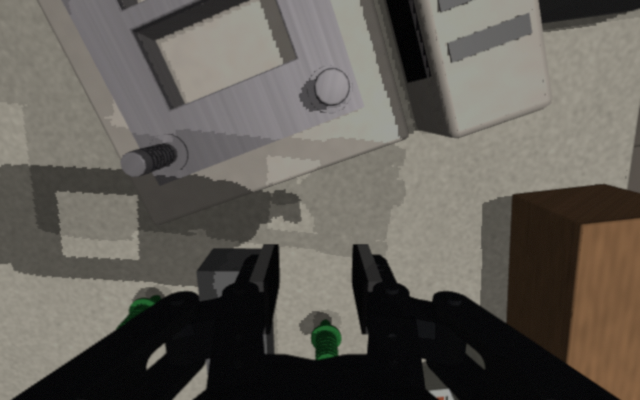

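View pics/s10c.png

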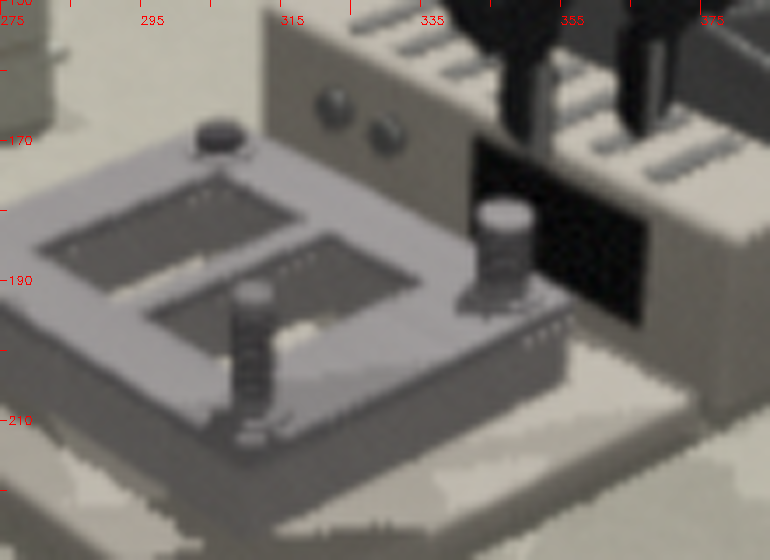

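Both stand upright with collars flush: the pin top is at side (311,191.5) against 311.1,191.3 predicted, and the bolt top is at (347,180.5) against 347.3,180.2. The gripper is clear, so I'm handing in.

Run:
```python
from station import manip
print(manip.sign_off())
```

```text
the job is handed in; nothing more can be done
None
```

The drift pin and the narrower grey bolt are both seated in the sealer and released, and I handed the job in at about 31 s of the 72 s. The sign-off reports no verdict, so success is judged from my own checks.

- **Pin:** I eased it into the hole nearer the robot, and it drew the upper frame about 6 mm round into line. About 1 mm before the estimated seat it caught lightly on the lower hole. I shifted it 0.8 mm in y and it went down freely. It stopped at the predicted seating height, with at most about 9 N showing at the wrist.
- **Bolt:** I took the middle grey bolt from the holder, not the green look-alikes or the wide one, and pushed it into the far hole. It also stopped at the predicted height, with about 6 N vertical.
- **Last checks:** In the final side picture both stand upright with their collars on the frame. Their tops are within about half a pixel of where seated parts should appear. The gripper was clear and the force read near zero.
- **Disagreements:** In the final wrist picture the pin top was about 2 pixels off its predicted spot. The bolt hole measured about 1 mm differently from two wrist views, and I used the closer one. I did not take a separate closing measurement of the wide bolt or the bystanders; the arm kept clear of them all the way.

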